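# Clip the lid onto a spare-parts box

### The job

Put the grey lid on the blue parts box, then snap its four yellow clips down over the lid in opposite-corner order: any clip first, next the one diagonally across from it, then the other two. Feel each clip snap fully home but press gently, never harder than about 25 N, set the lid down without dropping it, and leave the other things on the bench alone.

Things in the scene. Friction and masses are not known exactly. Their poses are not given: they have to be found in the camera images.
- box: blue plastic parts box, fixed, 140 (x) x 190 (y) x 80 high; flat rim 12 wide round a 116 x 166 mouth. Origin: centre of underside, z up. A yellow clip is hinged near each corner, at x = +-42 mm on the two short (+y, -y) ends; its grey bracket reaches 130 mm from the box's middle. By each clip a black sprung gasket pad stands 8 mm above the rim (0.35 N per mm), so the lid first rests proud
- box_rim (a point): centre of the box mouth at the level of the rim's top face (80 mm above the box's origin)
- lid: loose grey lid, about 0.35 kg: flange 140 x 190 (x, y), 5 thick, over a plug 110 x 160, 8 deep (lowest 4 mm 3 mm smaller all round). Origin: centre of the plug's underside; flange top 13 mm above it. Black grip block on top, 60 (x) x 16 (y), 34 high, to 47 mm above the origin. Fits either way round, 3 mm play each side in the mouth
- lid_seat (a point): centre of the lid at the underside of its flange (8 mm above the lid's origin), which lies over point box_rim when the lid is on
- lid_grip (a point): centre of the black grip block, 36 mm above the lid's origin, 23 mm above the flange's top
- clip_a (a joint): angle of the yellow clip at the box's +x +y corner (diagonally across from clip_c): 0 = shut, level over the lid's edge; 1.57 upright; starts open, up to 1.85, leaning outwards. Loose near upright, then an over-centre spring resists (peak 7 to 11 N pressed within 12 mm of the tip, far more near the hinge; gasket included) until about 0.05, where it snaps to a hard stop at 0 and stays. Under the flap a 2 mm foot bears on the lid
- clip_a_hinge (a point): nominal mid-hinge of clip_a: +103 mm along box y, 9 mm above the rim. The hinge line runs along box x; the flap (30 wide, 4 thick, its mid-plane through the hinge, tip 39 mm from it) closes towards the box's middle. The true hinge is 0.5 to 6.5 mm higher than this point, differently for each clip and not measured: find the shut height by feel
- clip_b (a joint): angle of the yellow clip at the box's -x +y corner (diagonally across from clip_d): 0 = shut, level over the lid's edge; 1.57 upright; starts open, up to 1.85, leaning outwards. Loose near upright, then an over-centre spring resists (peak 7 to 11 N pressed within 12 mm of the tip, far more near the hinge; gasket included) until about 0.05, where it snaps to a hard stop at 0 and stays. Under the flap a 2 mm foot bears on the lid
- clip_b_hinge (a point): nominal mid-hinge of clip_b: +103 mm along box y, 9 mm above the rim. The hinge line runs along box x; the flap (30 wide, 4 thick, its mid-plane through the hinge, tip 39 mm from it) closes towards the box's middle. The true hinge is 0.5 to 6.5 mm higher than this point, differently for each clip and not measured: find the shut height by feel
- clip_c (a joint): angle of the yellow clip at the box's -x -y corner (diagonally across from clip_a): 0 = shut, level over the lid's edge; 1.57 upright; starts open, up to 1.85, leaning outwards. Loose near upright, then an over-centre spring resists (peak 7 to 11 N pressed within 12 mm of the tip, far more near the hinge; gasket included) until about 0.05, where it snaps to a hard stop at 0 and stays. Under the flap a 2 mm foot bears on the lid
- clip_c_hinge (a point): nominal mid-hinge of clip_c: -103 mm along box y, 9 mm above the rim. The hinge line runs along box x; the flap (30 wide, 4 thick, its mid-plane through the hinge, tip 39 mm from it) closes towards the box's middle. The true hinge is 0.5 to 6.5 mm higher than this point, differently for each clip and not measured: find the shut height by feel
- clip_d (a joint): angle of the yellow clip at the box's +x -y corner (diagonally across from clip_b): 0 = shut, level over the lid's edge; 1.57 upright; starts open, up to 1.85, leaning outwards. Loose near upright, then an over-centre spring resists (peak 7 to 11 N pressed within 12 mm of the tip, far more near the hinge; gasket included) until about 0.05, where it snaps to a hard stop at 0 and stays. Under the flap a 2 mm foot bears on the lid
- clip_d_hinge (a point): nominal mid-hinge of clip_d: -103 mm along box y, 9 mm above the rim. The hinge line runs along box x; the flap (30 wide, 4 thick, its mid-plane through the hinge, tip 39 mm from it) closes towards the box's middle. The true hinge is 0.5 to 6.5 mm higher than this point, differently for each clip and not measured: find the shut height by feel
- jar: small closed jar with a red cap, 52 dia x 60 high mm; bystander, leave alone
- bearing: steel ring bearing, 48 dia x 16 high mm; bystander, leave alone
- carton: cardboard carton 90 x 70 x 55 mm; bystander, leave alone
- spring: upright coil spring, 44 dia x 81 high mm; bystander, leave alone
- wrench: open-end wrench lying flat; bystander, leave alone
- can: green can, 60 dia x 95 high mm; bystander, leave alone
- sprocket: dark steel chain sprocket with hub, about 105 dia x 20 high mm; bystander, leave alone
Not all that is in view belongs to the job. Leave any purple or turquoise look-alike of the lid alone.

How it is judged:
By the outcome, as a careful person would: the job done as asked, in the order asked, and still so for the second after the job is handed in, with the robot touching nothing.
It also fails if it takes over 72 s, if anything falls off the work surface, if the arm or the gripper's body presses on something with over 40 N, if the wrist force passes 120 N, or if a joint passes its speed limit or range.

### The arm

A 7-joint arm with a two-finger parallel gripper is mounted at the origin on the work surface. World frame = base frame: x ahead of the robot, y to its left, z up, the work surface at z = 0. Lengths are in m, angles in rad, forces in N, time in s.
With the tool pointing down it reaches from about 0.4 to 0.85 m from the base axis. Payload 4.5 kg.
Tool frame: the origin (TCP) lies on the centre line of the jaws, within the pads' length; the fingertips stand 14 mm ahead of it and the grasp point (between the pads) lies 5 mm behind it (r.tcp_to_tips is the z of the fingertips in the tool frame, in m); z points along the fingers, y is the direction in which the jaws open and shut (so a half turn about z gives the same grasp; the last joint's range is limited). The gripper opens to 88 mm and grips with 3 to 60 N. Pads are 18 mm wide; open, the fingers measure 123 mm over their backs; the gripper's body (75 mm by 187 mm) begins 45 mm behind the grasp point.
Start: joints at [1.159, 0.689, -0.195, 1.565, 0.157, 0.902, -0.215], TCP at [0.27, -0.564, 0.253] pointing down, gripper open.
Joint ranges: [-3.01, 3.01], [-0.46, 2.08], [-1.47, 1.51], [0.13, 2.56], [-1, 4.14], [0.04, 2.09], [-2.66, 2.66]. Speed limits (rad/s): [2.57, 2.57, 3.14, 3.14, 3.14, 3.14, 3.14].

### API

Orientations are given as a unit quaternion [x, y, z, w].
In Python, from plant import r, viewer gives the robot as it stands.
- The arm moves only by the shell command python3 -m inch 'ROWS' [FORCE]. ROWS is JSON, a list of rows, each a list of 3 entries, a list of its own where there are three numbers: the closure, from 0 (fully open) to 1 (shut), then the shift along the tool's x, y, z in cm, then the turn about the tool's z in degrees. In form: [[fingers, [x, y, z], yaw], ...]. A call has 1 to 20 rows; each row is the pose to reach, as a shift and turn from the pose commanded when the call began, along the tool's axes at that moment; what a row does not reach only later rows make up. A row lasts 1/10 s, in which the tool goes at most 50 mm and 8.59 degrees, less where a joint would pass 70% of its speed; a pose out of reach is approached as far as the arm can. A call with a gripper value outside its range is refused whole. The fingers move at their own pace and stop on an object; FORCE is the grip in N (left out, the last holds). Time passes only in rows, so rows that repeat a pose let the fingers close. It gives the time, the measured TCP pose, the force and the opening at its end, in the units of the state.
- r.get_state(): the state, without advancing time (a new reading comes with each control period).
- viewer.snapshot(name): name is "scene" or "top" or "wrist"; returns the picture (384x512x3 uint8, red, green, blue); there is no depth.
- viewer.camera_params(name): a dict with "intrinsics" (3x3 intrinsics, pixels), "world_to_cam" (4x4, takes a point from world to camera coordinates). Camera axes: x right, y up, looking along -z (the intrinsics and any distortion apply to the point x, -y, -z); pixel columns grow to the right and rows downward; lengths in m; the calibration is good to about 2 mm. A picture is of the moment at which its call begins: read the wrist's pose just before it. camera_params takes no time and is no camera call; for the wrist camera it gives the pose at the moment of the call.
- r.finish_job(): hands the job in, once; it reports no verdict.
Trained networks look in the newest picture that a camera, given by its name, has taken for a name from the list of things; names that differ only in an ending like _2 or _b are one class to them, and where a whole thing is asked for, a point or a joint stands for the part that bears it (a point fixed in the world has none). Each returns a list of dicts, best first, with "p" (0 to 1); they miss things now and then, are a little off and sometimes report something else, mostly with a low value. They report only what shows in the picture. A call takes as long as a camera call. They do not tell look-alikes from the thing itself.
- viewer.outline_of(camera, name): "pixels" (384x512 bool, what is visible of it) and "bbox" ([left, top, width, height] in pixels, round what is visible of it).
The state is a dict: "clock": time; "q": joint angles; "qd": joint speeds; "joint_torque": joint torques, N m; "tool_pos": TCP position; "eef_rot": TCP orientation; "contact_force": force on the tool from outside, world axes, zero at the start; "moment": the same for the moment, N m; "opening": opening from 0.0 (shut) to 1.0 (fully open).
Only numpy, scipy, OpenCV 4.12 (cv2) and the standard library are available. Lean on these libraries where they do the work, as an engineer would, in place of code of your own. Each camera call takes 0.05 s, during which the arm holds its last target.

## Working session

There is one attempt and no reset: what is moved stays moved. The work goes in short steps, Python scripts to look and compute and a shell command to move; the robot and the scene stay as the last step left them, time stands still between calls to the robot, and variables do not carry over. Pictures are saved under pics/ and viewed, and the job is handed in when it is done.

```bash
ls; mkdir -p pics; python3 - <<'E'
from plant import r, viewer
import cv2
for n in ("scene","top","wrist"):
    im=viewer.snapshot(n); cv2.imwrite(f"pics/{n}0.png",im[:,:,::-1])
    p=viewer.camera_params(n); print(n,p)
s=r.get_state(); print(s, r.tcp_to_tips)
E
```

```text
pics
scene {'intrinsics': array([[394.06567636,   0.        , 250.65067012],
       [  0.        , 394.06567636, 188.42625847],
       [  0.        ,   0.        ,   1.        ]]), 'world_to_cam': array([[ 0.31688996,  0.9484126 , -0.00971044, -0.22827023],
       [-0.80402996,  0.27405044,  0.52766673,  0.37942276],
       [ 0.50310692, -0.1594048 ,  0.84939598, -1.57679282],
       [ 0.        ,  0.        ,  0.        ,  1.        ]])}
top {'intrinsics': array([[388.73235824,   0.        , 253.24691963],
       [  0.        , 388.73235824, 194.48165865],
       [  0.        ,   0.        ,   1.        ]]), 'world_to_cam': array([[ 0.00517643, -0.99993926,  0.00973073,  0.03697124],
       [ 0.99272812,  0.00630893,  0.12021263, -0.55334856],
       [-0.12026672,  0.00903769,  0.99270048, -1.42145723],
       [ 0.        ,  0.        ,  0.        ,  1.        ]])}
wrist {'intrinsics': array([[343.06577668,   0.        , 257.21625555],
       [  0.        , 343.06577668, 193.66652428],
       [  0.        ,   0.        ,   1.        ]]), 'world_to_cam': array([[ 0.4311935 , -0.90225
[... 244 characters left out ...]
[ 1.15880058,  0.68979019, -0.1945465 ,  1.56603709,  0.15731892,
        0.90248702, -0.21512855]), 'qd': array([-4.00870007e-04, -4.17922696e-03, -2.47817956e-04, -5.01134743e-03,
       -1.62253541e-03, -4.63444018e-05,  1.43172474e-03]), 'joint_torque': array([-6.62229504e-04, -5.27862132e+01, -1.26815870e+00, -1.53587204e+01,
       -5.24585217e-02,  3.93906099e-03,  8.96538199e-05]), 'tool_pos': array([ 0.26927816, -0.56354513,  0.25211358]), 'eef_rot': array([ 9.75254665e-01,  2.21083462e-01, -1.93504694e-04, -6.35924885e-04]), 'contact_force': array([ 0.31003268, -0.54205219,  0.17143023]), 'moment': array([ 0.01625374, -0.05734419,  0.05102672]), 'opening': 0.9983003116931206} 0.014
```

View pics/scene0.png

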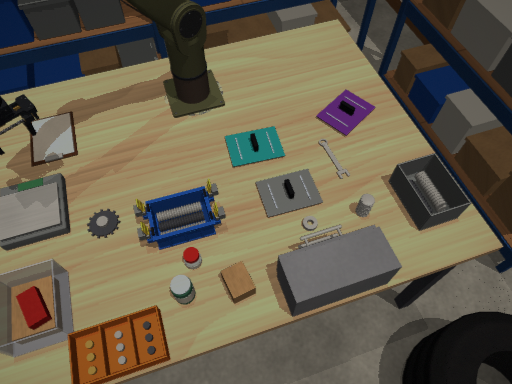

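View pics/top0.png

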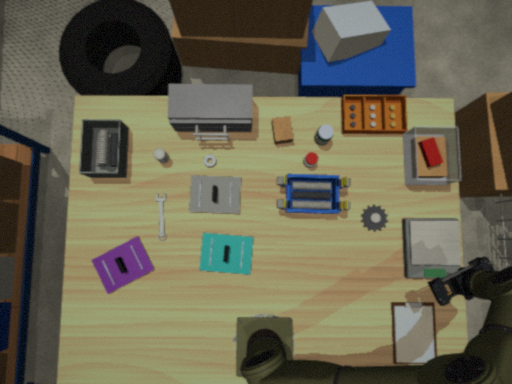

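View pics/wrist0.png

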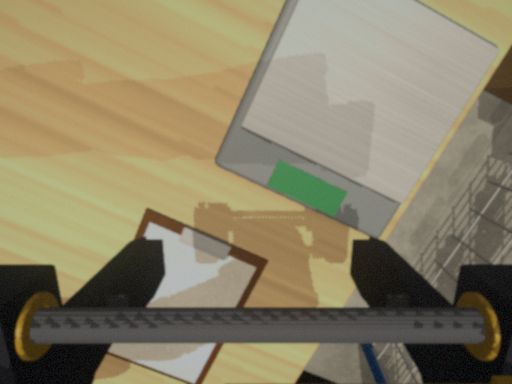

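```bash
cat > h.py <<'E'
import numpy as np, cv2
from plant import r, viewer
def px2w(cam,uv,z,P=None):
    P=P or viewer.camera_params(cam); K=P["intrinsics"];T=P["world_to_cam"]
    uv=np.atleast_2d(uv).astype(float)
    d=np.c_[(uv[:,0]-K[0,2])/K[0,0],-(uv[:,1]-K[1,2])/K[1,1],-np.ones(len(uv))]
    R=T[:3,:3];c=-R.T@T[:3,3]; w=d@R
    return c+w*((z-c[2])/w[:,2])[:,None]
def w2px(cam,X,P=None):
    P=P or viewer.camera_params(cam); K=P["intrinsics"];T=P["world_to_cam"]
    X=np.atleast_2d(X); c=X@T[:3,:3].T+T[:3,3]
    return np.c_[K[0,2]+K[0,0]*c[:,0]/-c[:,2],K[1,2]-K[1,1]*c[:,1]/-c[:,2]]
def yaw():
    q=r.get_state()["eef_rot"]; return np.degrees(2*np.arctan2(q[1],q[0]))
E
python3 - <<'E'
from h import *
for cam in("top","scene"):
    viewer.snapshot(cam)
    for n in("lid","lid_grip","box"):
        for o in viewer.outline_of(cam,n):
            m=o["pixels"].astype(np.uint8)
            c=max(cv2.findContours(m,0,2)[0],key=cv2.contourArea)
            rc=cv2.minAreaRect(c); b=cv2.boxPoints(rc)
            z={"lid":.013,"lid_grip":.03,"box":.08}[n]
            w=px2w(cam,b,z)
            e=w-np.roll(w,1,0)
            M=cv2.moments(m,True); cen=px2w(cam,[M['m10']/M['m00'],M['m01']/M['m00']],z)
            print(cam,n,round(o["p"],2),o["bbox"],'ctr',w.mean(0).round(3),cen.round(3)[0],'len',np.linalg.norm(e,axis=1).round(3)[:2],'ang',np.degrees(np.arctan2(e[:2,1],e[:2,0])).round(1))
E
```

```text
top lid 0.89 [186.9, 175.8, 52.6, 38.3] ctr [0.555 0.185 0.013] [0.556 0.184 0.013] len [0.141 0.19 ] ang [  1.4 -89.6]
top lid 0.66 [93.8, 236.4, 58.4, 57.4] ctr [0.291 0.522 0.013] [0.291 0.523 0.013] len [0.144 0.196] ang [ 30.1 -62. ]
top lid 0.65 [200.8, 234.8, 51.6, 39.6] ctr [0.334 0.14  0.013] [0.333 0.139 0.013] len [0.189 0.142] ang [85.4 -3.7]
top lid_grip 0.96 [192.2, 174.9, 50.4, 37.8] ctr [0.555 0.184 0.03 ] [0.554 0.183 0.03 ] len [0.187 0.138] ang [88.  -0.9]
top lid_grip 0.92 [198.6, 230.9, 50.9, 44.8] ctr [0.334 0.139 0.03 ] [0.334 0.139 0.03 ] len [0.188 0.142] ang [85.4 -3.7]
top lid_grip 0.89 [90.4, 239.0, 63.0, 55.1] ctr [0.293 0.518 0.03 ] [0.293 0.517 0.03 ] len [0.138 0.19 ] ang [ 29.3 -62.8]
top box 0.64 [276.8, 173.6, 71.3, 39.2] ctr [ 0.553 -0.178  0.08 ] [ 0.553 -0.174  0.08 ] len [0.261 0.142] ang [88.5 -1.9]
scene lid 0.85 [225.5, 127.6, 58.0, 39.2] ctr [0.337 0.142 0.013] [0.338 0.14  0.013] len [0.147 0.202] ang [173.4  87.4]
scene lid 0.71 [315.7, 91.1, 58.4, 43.6] ctr [0.291 0.526 0.013] [0.296 0.522 0.013] len [0.145 0.233] ang [-167.5  119.3]
scen
[... 190 characters left out ...]
.533 -0.177  0.013] len [0.198 0.296] ang [-176.3   90.1]
scene lid_grip 0.79 [225.9, 127.3, 57.7, 41.0] ctr [0.348 0.137 0.03 ] [0.351 0.135 0.03 ] len [0.141 0.2  ] ang [172.7  86.2]
scene lid_grip 0.7 [316.5, 91.3, 57.2, 44.1] ctr [0.303 0.515 0.03 ] [0.309 0.512 0.03 ] len [0.14  0.226] ang [-165.1  121.3]
scene lid_grip 0.63 [140.7, 221.0, 10.1, 12.1] ctr [ 0.548 -0.291  0.03 ] [ 0.549 -0.291  0.03 ] len [0.045 0.017] ang [-152.1  124.5]
scene lid_grip 0.58 [258.1, 167.1, 64.1, 50.9] ctr [0.567 0.185 0.03 ] [0.57 0.18 0.03] len [0.139 0.199] ang [173.4  88.3]
scene box 0.87 [131.1, 184.5, 96.6, 67.5] ctr [ 0.569 -0.175  0.08 ] [ 0.571 -0.177  0.08 ] len [0.19  0.282] ang [-179.7   85.1]
```

```bash
python3 - <<'E'
from h import *
from scipy.spatial.transform import Rotation as Ro
s=r.get_state();T=viewer.camera_params("wrist")["world_to_cam"]
c=-T[:3,:3].T@T[:3,3]; R=Ro.from_quat(s["eef_rot"])
print("cam in tool",R.inv().apply(c-s["tool_pos"]),"look in tool",R.inv().apply(-T[2,:3]), yaw())
# target: above box
t=np.array([0.50,-0.18,0.38]); print("shift cm tool",R.inv().apply(t-s["tool_pos"])*100)
E
```

```text
cam in tool [ 0.07541866 -0.00026962 -0.13164469] look in tool [-2.93830978e-01 -9.16511252e-05  9.55857389e-01] 25.541269533480317
shift cm tool [ 37.35150723 -24.70259892 -12.72648272]
```

```bash
python3 -m inch '[[0,[46.5,-20.5,-10.8],25.5],[0,[46.5,-20.5,-10.8],25.5],[0,[46.5,-20.5,-10.8],25.5],[0,[46.5,-20.5,-10.8],25.5],[0,[46.5,-20.5,-10.8],25.5],[0,[46.5,-20.5,-10.8],25.5],[0,[46.5,-20.5,-10.8],25.5],[0,[46.5,-20.5,-10.8],25.5],[0,[46.5,-20.5,-10.8],25.5],[0,[46.5,-20.5,-10.8],25.5],[0,[46.5,-20.5,-10.8],25.5],[0,[46.5,-20.5,-10.8],25.5],[0,[46.5,-20.5,-10.8],25.5],[0,[46.5,-20.5,-10.8],25.5]]'
python3 - <<'E'
from h import *
im=viewer.snapshot("wrist"); cv2.imwrite("pics/wbox.png",im[:,:,::-1])
for n in("box","clip_a"):
  for o in viewer.outline_of("wrist",n): print(n,o["p"],o["bbox"])
s=r.get_state();print(s["clock"],s["tool_pos"],yaw(),s["contact_force"],s["eef_rot"])
E
```

```text
clock: 1.95
tool_pos: [0.5991, -0.1809, 0.3604]
eef_rot: [1.0, -0.001, -0.001, 0.001]
contact_force: [0.1, -0.2, -0.0]
opening: 0.999
box 0.6 [138.7, 127.1, 223.9, 124.0]
box 0.31 [2.9, 125.2, 69.3, 96.9]
clip_a 0.78 [332.4, 150.4, 21.1, 29.0]
clip_a 0.59 [147.1, 144.6, 26.2, 34.1]
clip_a 0.55 [324.3, 213.6, 26.3, 33.2]
2.1 [ 0.59961205 -0.1802441   0.36062129] -0.12349448268249658 [ 0.71857774 -0.00874826 -0.10804624] [ 9.99999286e-01 -1.07769231e-03 -3.89268516e-04  3.38696908e-04]
```

View pics/wbox.png

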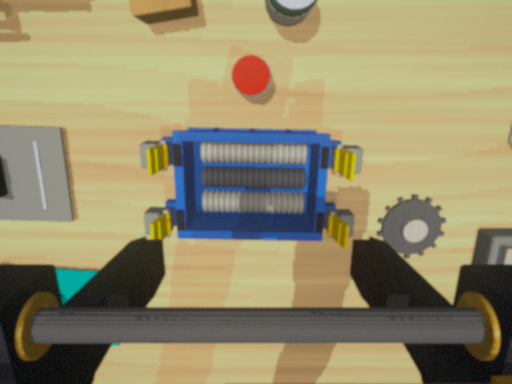

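```bash
python3 - <<'E'
import cv2
im=cv2.imread("pics/wbox.png")[115:260,125:375]
cv2.imwrite("pics/wbox_z.png",cv2.resize(im,None,fx=3.2,fy=3.2,interpolation=cv2.INTER_CUBIC))
E
```

```text
(no output)
```

View pics/wbox_z.png

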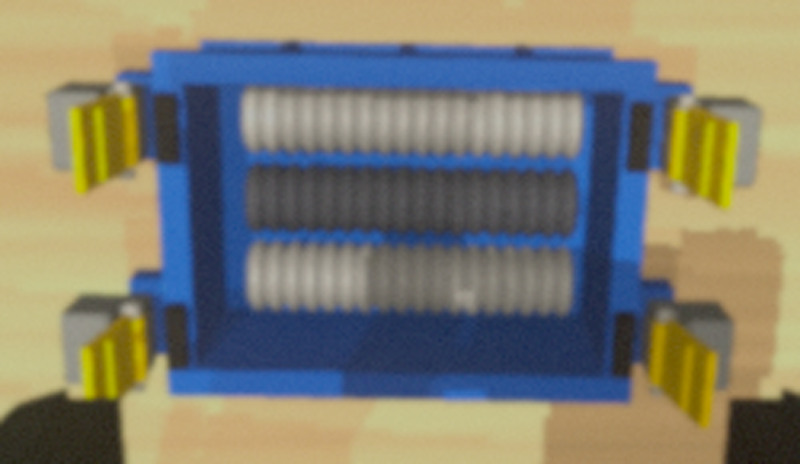

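```bash
cat > fit.py <<'E'
from h import *
from scipy.optimize import least_squares
def fit(cam,pts,model,z,x0,P=None):
    P=P or viewer.camera_params(cam)
    def f(p):
        c,s=np.cos(p[2]),np.sin(p[2])
        X=np.c_[p[0]+c*model[:,0]-s*model[:,1],p[1]+s*model[:,0]+c*model[:,1],np.full(len(model),z)]
        return (w2px(cam,X,P)-pts).ravel()
    o=least_squares(f,x0); return o.x,f(o.x).reshape(-1,2)
E
python3 - <<'E'
from fit import *
pts=np.array([[153,52],[656,62],[630,398],[172,393],[186,85],[620,92],[605,375],[200,370]])/3.2+[125,115]
m=np.array([[70,95],[70,-95],[-70,-95],[-70,95],[58,83],[58,-83],[-58,-83],[-58,83]])/1e3
x,res=fit("wrist",pts,m,.08,[.553,-.177,0]); print(x[:2],np.degrees(x[2]),res.round(1))
x,res=fit("wrist",pts[:4],m[:4],.08,[.553,-.177,0]); print(x[:2],np.degrees(x[2]),res.round(1))
E
```

```text
[ 0.55458992 -0.17256702] -0.9664717546195081 [[-1.2 -0.2]
 [ 1.1 -0.9]
 [ 0.9  1.4]
 [-0.8  1.1]
 [-0.9 -0.2]
 [ 1.6 -0.4]
 [ 0.1  0.1]
 [-0.8 -0. ]]
[ 0.55486305 -0.17258733] -1.0605558433573796 [[-1.1 -0.5]
 [ 1.2 -1. ]
 [ 0.8  1.4]
 [-0.9  0.8]]
```

```bash
python3 -m inch '[[0,[-2.2,-0.7,10],0],[0,[-2.2,-0.7,10],0],[0,[-2.2,-0.7,10],0],[0,[-2.2,-0.7,10],0],[0,[-2.2,-0.7,10],0]]'
python3 - <<'E'
from h import *
import json
s=r.get_state();P=viewer.camera_params("wrist")
im=viewer.snapshot("wrist"); cv2.imwrite("pics/wbox2.png",im[:,:,::-1])
np.savez("wbox2.npz",K=P["intrinsics"],T=P["world_to_cam"])
print(s["clock"],s["tool_pos"],yaw())
z=cv2.resize(im[60:260,100:400],None,fx=2.6,fy=2.6,interpolation=cv2.INTER_CUBIC)
cv2.imwrite("pics/wbox2_z.png",z[:,:,::-1])
E
```

```text
clock: 2.6
tool_pos: [0.5811, -0.1725, 0.2634]
eef_rot: [1.0, -0.0, 0.003, 0.001]
contact_force: [0.0, -0.2, 0.6]
opening: 1.001
2.6 [ 0.58106642 -0.17245689  0.26335409] 0.006926784200798426
```

View pics/wbox2_z.png

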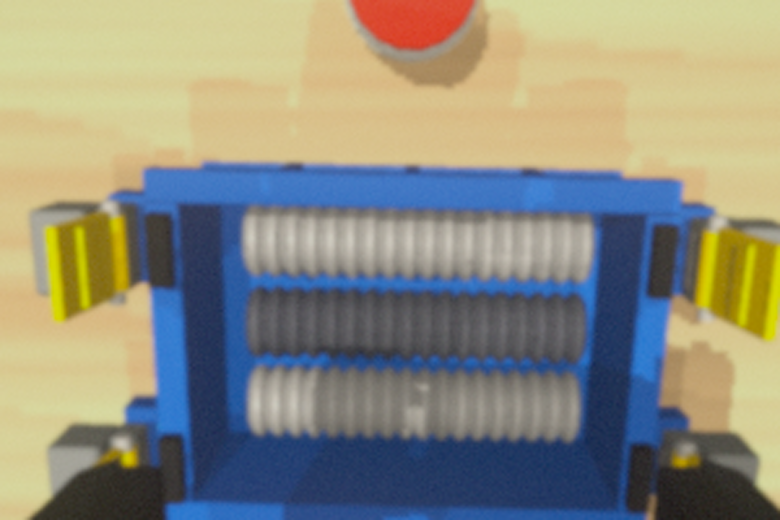

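```bash
python3 - <<'E'
from fit import *
d=np.load("wbox2.npz");P={"intrinsics":d["K"],"world_to_cam":d["T"]}
m=np.array([[70,95],[70,-95],[58,83],[58,-83],[-58,-83],[-58,83]])/1e3
pts=np.array([[146,170],[680,180],[180,204],[645,211],[632,500],[190,500]])/2.6+[100,60]
x,res=fit("wrist",pts,m,.08,[.553,-.177,0],P); print(x[:2],np.degrees(x[2]),res.round(1))
P=viewer.camera_params("wrist");x,res=fit("wrist",pts,m,.08,[.553,-.177,0],P); print(x[:2],np.degrees(x[2]),r.get_state()["tool_pos"])
# top0 rough
im=cv2.imread("pics/top0.png")[160:230,265:360]
cv2.imwrite("pics/top0_z.png",cv2.resize(im,None,fx=8,fy=8,interpolation=cv2.INTER_CUBIC))
# lid approach
s=r.get_state(); print((np.array([.60,.185,.26])-s["tool_pos"]))
E
```

```text
[ 0.55451796 -0.17385001] -0.6340281175670835 [[-1.9 -0.3]
 [ 2.3 -1.9]
 [-0.8  0. ]
 [ 1.4 -0.7]
 [-3.7  2.6]
 [ 2.6  1.1]]
[ 0.55466192 -0.17376303] -0.6249817453610168 [ 0.58114439 -0.17238845  0.26351109]
[ 0.01885561  0.35738845 -0.00351109]
```

View pics/top0_z.png

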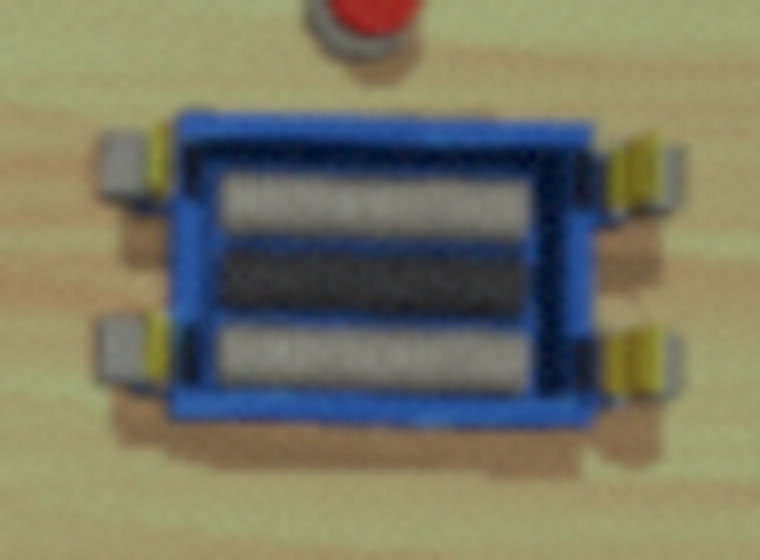

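```bash
python3 - <<'E'
from fit import *
m=np.array([[70,95],[70,-95],[-70,-95],[-70,95]])/1e3
pts=np.array([[178,113],[593,124],[592,427],[171,420]])/8+[265,160]
x,res=fit("top",pts,m,.08,[.553,-.177,0]); print(x[:2],np.degrees(x[2]),res.round(1))
E
```

```text
[ 0.55147097 -0.17595035] -1.0991956285546862 [[-0.2 -0.1]
 [-0.1 -0.1]
 [ 0.1  0.3]
 [ 0.1 -0.1]]
```

```bash
python3 -m inch '[[0,[1.9,-35.7,0.3],0],[0,[1.9,-35.7,0.3],0],[0,[1.9,-35.7,0.3],0],[0,[1.9,-35.7,0.3],0],[0,[1.9,-35.7,0.3],0],[0,[1.9,-35.7,0.3],0],[0,[1.9,-35.7,0.3],0],[0,[1.9,-35.7,0.3],0],[0,[1.9,-35.7,0.3],0],[0,[1.9,-35.7,0.3],0]]'
python3 - <<'E'
from h import *
im=viewer.snapshot("wrist"); cv2.imwrite("pics/wlid.png",im[:,:,::-1])
P=viewer.camera_params("wrist")
np.savez("wlid.npz",K=P["intrinsics"],T=P["world_to_cam"])
s=r.get_state();print(s["clock"],s["tool_pos"],yaw(),s["contact_force"])
z=cv2.resize(im[60:280,100:400],None,fx=2.6,fy=2.6,interpolation=cv2.INTER_CUBIC)
cv2.imwrite("pics/wlid_z.png",z[:,:,::-1])
E
```

```text
clock: 3.65
tool_pos: [0.5986, 0.1839, 0.259]
eef_rot: [1.0, -0.001, 0.001, 0.0]
contact_force: [0.5, -0.2, 0.1]
opening: 1.002
3.7 [0.59847081 0.18299379 0.25875562] -0.14193671994305265 [ 0.57391416  0.32497263 -0.38295964]
```

View pics/wlid_z.png

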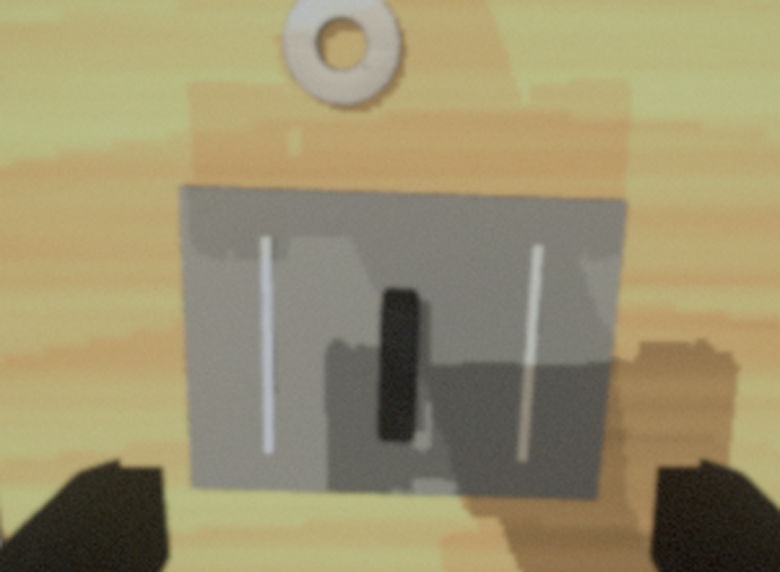

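```bash
python3 - <<'E'
from fit import *
d=np.load("wlid.npz");P={"intrinsics":d["K"],"world_to_cam":d["T"]}
m=np.array([[70,95],[70,-95],[-70,-95],[-70,95]])/1e3
pts=np.array([[181,186],[627,202],[597,498],[191,487]])/2.6+[100,60]
x,res=fit("wrist",pts,m,.013,[.553,.18,0],P); print(x[:2],np.degrees(x[2]),res.round(1))
g=px2w("wrist",np.array([[385,290],[418,291],[415,440],[380,439]])/2.6+[100,60],.047,P); print(g.mean(0),g.round(4).tolist())
im=cv2.imread("pics/top0.png")[160:230,180:255]
cv2.imwrite("pics/top0_l.png",cv2.resize(im,None,fx=8,fy=8,interpolation=cv2.INTER_CUBIC))
E
```

```text
[0.55654669 0.18683643] -2.1171457611860873 [[-1.2 -0.5]
 [ 1.1 -0.7]
 [ 0.3  1.2]
 [-0.3  0.6]]
[0.5605093  0.18650282 0.047     ] [[0.5925, 0.192, 0.047], [0.592, 0.179, 0.047], [0.5285, 0.1802, 0.047], [0.529, 0.1948, 0.047]]
```

View pics/top0_l.png

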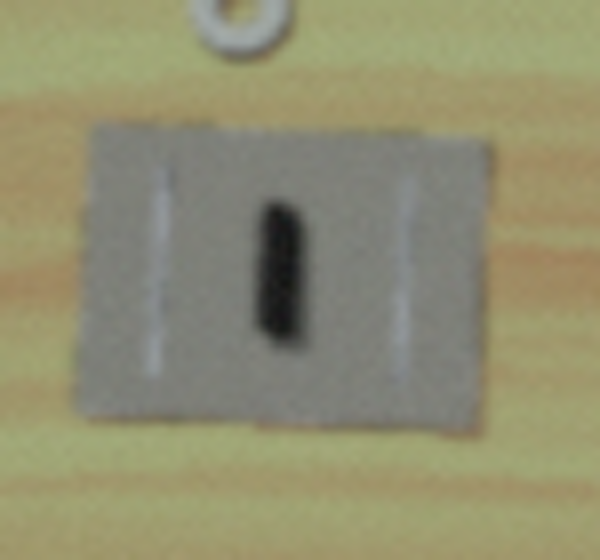

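```bash
python3 -m inch '[[0,[-4.2,-0.3,6],2.1],[0,[-4.2,-0.3,12],2.1],[0,[-4.2,-0.3,17],2.1],[0,[-4.2,-0.3,20],2.1],[0,[-4.2,-0.3,20],2.1],[0,[-4.2,-0.3,20],2.1],[0,[-4.2,-0.3,20],2.1]]' 20
python3 - <<'E'
from h import *
s=r.get_state();print(s["clock"],s["tool_pos"],yaw(),s["contact_force"])
E
```

```text
clock: 4.4
tool_pos: [0.5575, 0.188, 0.0599]
eef_rot: [1.0, -0.019, 0.002, -0.0]
contact_force: [0.7, -0.4, 0.4]
opening: 0.996
4.4 [0.55750201 0.18799873 0.05990048] -2.1503214209613932 [ 0.69609251 -0.40665423  0.42627253]
```

```bash
python3 -m inch '[[0,[0,0.1,2],0],[0,[0,0.1,2.7],0],[0,[0,0.1,2.7],0],[0.5,[0,0.1,2.7],0],[0.7,[0,0.1,2.7],0],[0.85,[0,0.1,2.7],0],[1,[0,0.1,2.7],0],[1,[0,0.1,2.7],0],[1,[0,0.1,2.7],0],[1,[0,0.1,2.7],0]]' 20
python3 - <<'E'
from h import *
for i in range(3):
  im=viewer.snapshot("wrist");s=r.get_state();print(s["clock"],s["tool_pos"],yaw(),s["contact_force"],s["opening"])
cv2.imwrite("pics/wgrip.png",im[:,:,::-1])
E
```

```text
clock: 5.4
tool_pos: [0.5553, 0.1875, 0.0307]
eef_rot: [1.0, -0.018, -0.0, 0.0]
contact_force: [0.2, 0.1, -0.6]
opening: 0.388
5.45 [0.5553473  0.18746804 0.03066793] -2.059178415908052 [-0.31964948  0.79415608  0.13650127] 0.3452223155635077
5.5 [0.55536608 0.18750423 0.03068154] -2.055454042472941 [-1.10953657  0.59047282  0.36269538] 0.2981121034141443
5.55 [0.55531951 0.18746986 0.03064038] -2.0590085753137384 [ 0.85749784 -0.23714428 -0.4825861 ] 0.2532682506321111
```

View pics/wgrip.png

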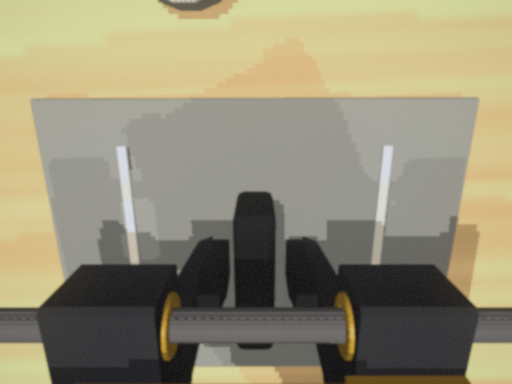

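```bash
python3 -m inch '[[1,[0,0,0],0],[1,[0,0,0],0],[1,[0,0,0],0],[1,[0,0,0],0]]' 30
python3 - <<'E'
from h import *
s=r.get_state();print(s["clock"],s["tool_pos"],yaw(),s["contact_force"],s["opening"])
E
```

```text
clock: 5.95
tool_pos: [0.5554, 0.1877, 0.0307]
eef_rot: [1.0, -0.018, 0.0, -0.0]
contact_force: [0.1, 0.4, -0.8]
opening: 0.18
5.95 [0.55538137 0.18774075 0.03067411] -2.046891815764544 [ 0.06804539  0.42521852 -0.79345078] 0.18041884672728278
```

```bash
python3 -m inch '[[1,[0,0,-2],0],[1,[0,0,-5],0],[1,[0,0,-9],0],[1,[0,0,-13],0],[1,[0.2,3,-16],0],[1,[0.3,7,-18],0],[1,[0.4,11,-18],-0.4],[1,[0.5,15,-18],-0.8],[1,[0.6,19,-18],-1.1],[1,[0.8,23,-18],-1.1],[1,[0.9,27,-18],-1.1],[1,[1,30.5,-18],-1.1],[1,[1.04,33.5,-18],-1.1],[1,[1.04,35.2,-17],-1.1],[1,[1.04,36.06,-15],-1.1],[1,[1.04,36.06,-13],-1.1],[1,[1.04,36.06,-12],-1.1],[1,[1.04,36.06,-12],-1.1],[1,[1.04,36.06,-12],-1.1]]'
python3 - <<'E'
from h import *
for n in("wrist","scene","top"):
  im=viewer.snapshot(n);cv2.imwrite(f"pics/{n}_over.png",im[:,:,::-1])
s=r.get_state();print(s["clock"],s["tool_pos"],yaw(),s["contact_force"],s["opening"])
a=cv2.imread("pics/scene_over.png")[150:270,100:260]
a=cv2.resize(a,None,fx=4.5,fy=4.5,interpolation=cv2.INTER_CUBIC);cv2.imwrite("pics/so_z.png",a)
E
```

```text
clock: 7.85
tool_pos: [0.553, -0.1729, 0.1509]
eef_rot: [1.0, -0.008, -0.0, -0.0]
contact_force: [-0.2, -0.2, -4.6]
opening: 0.179
8.0 [ 0.55349035 -0.17315124  0.15168521] -0.9340909082242984 [-0.41235492 -0.59540624 -4.3070509 ] 0.18131480575148218
```

View pics/so_z.png

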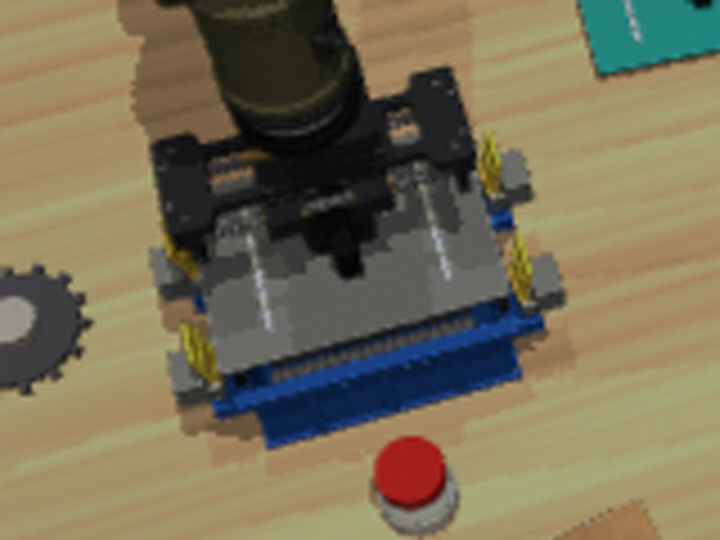

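View pics/wrist_over.png

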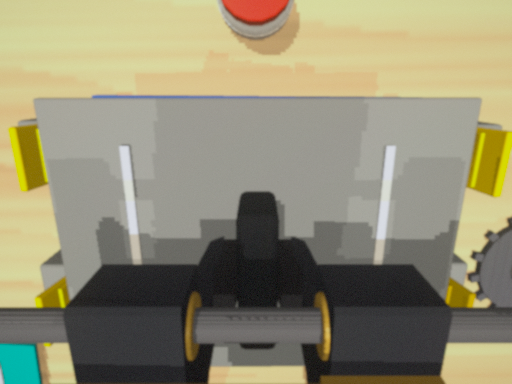

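```bash
python3 -m inch '[[1,[0,0,1.5],0],[1,[0,0,2.8],0],[1,[0,0,3.4],0],[1,[0,0,3.7],0],[1,[0,0,3.9],0],[1,[0,0,4],0]]'
python3 - <<'E'
from h import *
s=r.get_state();print(s["clock"],s["tool_pos"],yaw(),s["contact_force"],s["moment"],s["opening"])
E
python3 -m inch '[[1,[0,0,0.1],0],[1,[0,0,0.2],0],[1,[0,0,0.2],0]]'
python3 -m inch '[[1,[0,0,0.1],0],[1,[0,0,0.2],0],[1,[0,0,0.2],0]]'
```

```text
clock: 8.6
tool_pos: [0.553, -0.1733, 0.1108]
eef_rot: [1.0, -0.008, 0.0, 0.0]
contact_force: [-0.7, -1.0, -3.3]
opening: 0.179
8.6 [ 0.55301811 -0.1732768   0.11084499] -0.9572304129432859 [-0.66230374 -1.00587023 -3.31075614] [ 0.03041315 -0.02644527 -0.05444489] 0.1788015210858063
clock: 8.9
tool_pos: [0.5531, -0.1733, 0.109]
eef_rot: [1.0, -0.008, 0.0, 0.0]
contact_force: [-0.1, -0.9, -1.6]
opening: 0.176
clock: 9.2
tool_pos: [0.5531, -0.1733, 0.107]
eef_rot: [1.0, -0.008, 0.0, 0.0]
contact_force: [-0.4, 0.2, 1.4]
opening: 0.175
```

```bash
python3 -m inch '[[1,[0,0,0.1],0],[1,[0,0,0.2],0],[1,[0,0,0.2],0]]'
python3 -m inch '[[1,[0,0,0.1],0],[1,[0,0,0.2],0],[1,[0,0,0.2],0]]'
```

```text
clock: 9.5
tool_pos: [0.5531, -0.1733, 0.105]
eef_rot: [1.0, -0.008, 0.0, 0.0]
contact_force: [-0.4, 0.4, 3.5]
opening: 0.181
clock: 9.8
tool_pos: [0.5531, -0.1733, 0.103]
eef_rot: [1.0, -0.008, 0.0, 0.0]
contact_force: [-1.9, 0.6, 6.3]
opening: 0.177
```

```bash
python3 -m inch '[[1,[-0.05,0,-0.2],0],[1,[-0.05,0,-0.4],0],[1,[-0.05,0,-0.4],0],[0.7,[-0.05,0,-0.4],0],[0.5,[-0.05,0,-0.4],0],[0.3,[-0.05,0,-0.4],0],[0,[-0.05,0,-0.4],0]]'
python3 -m inch '[[0,[0,0,-2],0],[0,[0,0,-5],0],[0,[2,0,-10],0],[0,[2,0,-13],0],[0,[2,0,-14],0],[0,[2,0,-14],0]]'
python3 - <<'E'
from h import *
im=viewer.snapshot("wrist");cv2.imwrite(f"pics/placed.png",im[:,:,::-1])
s=r.get_state();print(s["clock"],s["tool_pos"],yaw(),s["contact_force"],s["opening"])
P=viewer.camera_params("wrist");np.savez("placed.npz",K=P["intrinsics"],T=P["world_to_cam"])
im=viewer.snapshot("scene")[150:270,100:260]
a=cv2.resize(im[:,:,::-1],None,fx=4.5,fy=4.5,interpolation=cv2.INTER_CUBIC);cv2.imwrite("pics/sp_z.png",a)
E
```

```text
clock: 10.5
tool_pos: [0.552, -0.1732, 0.1065]
eef_rot: [1.0, -0.008, -0.0, -0.0]
contact_force: [-0.4, -0.4, 0.4]
opening: 0.519
clock: 11.1
tool_pos: [0.5728, -0.1738, 0.2479]
eef_rot: [1.0, -0.008, 0.001, 0.0]
contact_force: [0.1, -0.1, -0.5]
opening: 0.999
11.15 [ 0.57163058 -0.17355498  0.24627116] -0.9657339970076403 [-0.10562702 -0.0669736  -0.88972662] 1.006218247295766
```

View pics/placed.png

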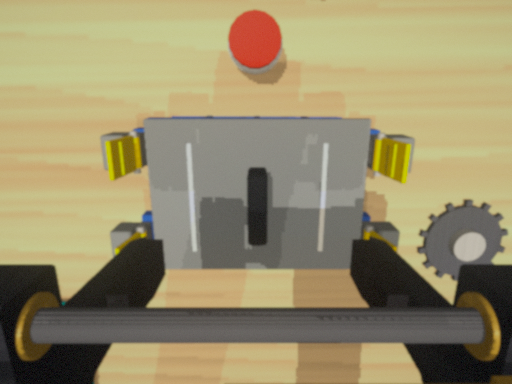

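View pics/sp_z.png

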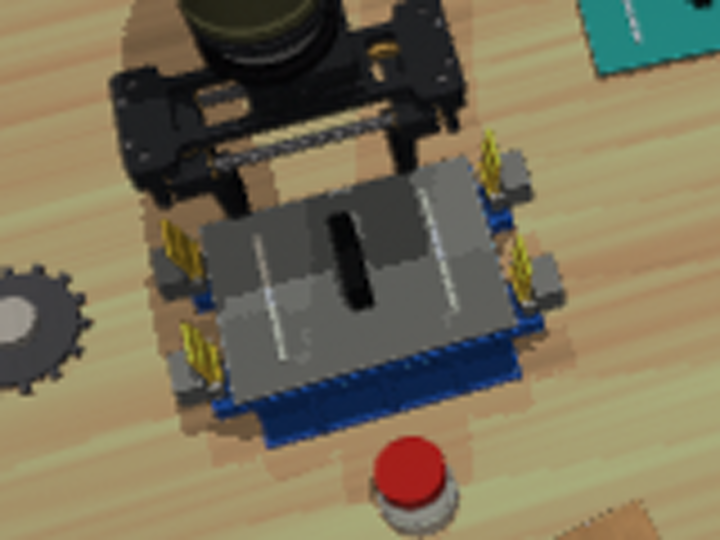

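```bash
python3 -m inch '[[1,[2.3,-5,0],0],[1,[2.3,-10,0],0],[1,[2.3,-15,0],0],[1,[2.3,-15,4],0],[1,[2.3,-15,8],0],[1,[2.3,-15,11],0],[1,[2.3,-15,12.6],0],[1,[2.3,-15,12.6],0],[1,[2.3,-15,12.6],0],[1,[2.3,-15,12.6],0],[1,[2.3,-15,12.6],0],[1,[2.3,-15,12.6],0]]' 10
python3 - <<'E'
from h import *
im=viewer.snapshot("wrist");cv2.imwrite(f"pics/a1.png",im[:,:,::-1])
s=r.get_state();print(s["clock"],s["tool_pos"],yaw(),s["contact_force"],s["opening"])
E
```

```text
clock: 12.4
tool_pos: [0.5983, -0.024, 0.1216]
eef_rot: [1.0, -0.008, 0.001, 0.0]
contact_force: [0.6, -0.8, -0.7]
opening: 0.008
12.45 [ 0.59818309 -0.02402612  0.12145108] -0.9625621792602445 [0.86513348 0.39821768 0.7507333 ] 0.007722598999811469
```

View pics/a1.png

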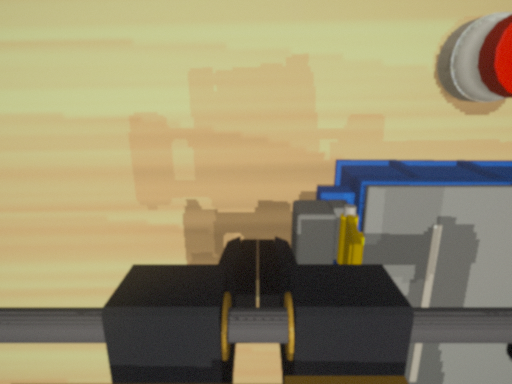

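```bash
python3 -m inch '[[1,[0,0,-0.7],0],[1,[0,0,-1.3],0],[1,[0,0,-1.3],0],[1,[0,1,-1.3],0],[1,[0,2,-1.3],0],[1,[0,3,-1.3],0],[1,[0,4,-1.3],0],[1,[0,5,-1.3],0],[1,[0,5,-1.3],0]]'
python3 -m inch '[[1,[0,1,0],0],[1,[0,2,0],0],[1,[0,2,0],0]]'
python3 - <<'E'
from h import *
im=viewer.snapshot("wrist");cv2.imwrite(f"pics/a2.png",im[:,:,::-1])
s=r.get_state();print(s["clock"],s["tool_pos"],yaw(),s["contact_force"],s["opening"])
E
```

```text
clock: 13.35
tool_pos: [0.5967, -0.0768, 0.1336]
eef_rot: [1.0, -0.01, -0.0, 0.001]
contact_force: [-0.4, -0.2, -0.4]
opening: 0.004
clock: 13.65
tool_pos: [0.5964, -0.0967, 0.1337]
eef_rot: [1.0, -0.01, -0.0, 0.001]
contact_force: [0.2, 0.1, -0.1]
opening: 0.003
13.7 [ 0.59650337 -0.09546421  0.13374031] -1.0643009051079457 [0.06009507 0.89373737 0.41149914] 0.005890658129315677
```

View pics/a2.png

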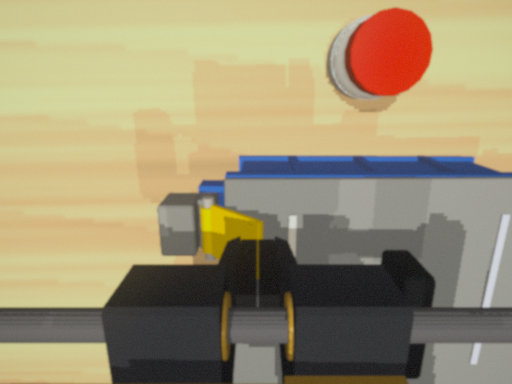

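```bash
python3 -m inch '[[1,[0,1,0],0],[1,[0,2,0],0],[1,[0,2,0],0]]'
python3 -m inch '[[1,[0,0,0.4],0],[1,[0,0,0.8],0],[1,[0,0,1],0]]'
python3 -m inch '[[1,[0,0,0.2],0],[1,[0,0,0.4],0]]'
```

```text
clock: 14.0
tool_pos: [0.596, -0.1168, 0.1337]
eef_rot: [1.0, -0.01, -0.0, 0.001]
contact_force: [-0.2, 0.0, 0.6]
opening: 0.001
clock: 14.3
tool_pos: [0.5964, -0.1151, 0.1236]
eef_rot: [1.0, -0.008, 0.0, 0.001]
contact_force: [-1.2, -4.5, 3.4]
opening: 0.003
clock: 14.5
tool_pos: [0.5963, -0.1171, 0.1202]
eef_rot: [1.0, -0.009, 0.0, 0.002]
contact_force: [-0.3, -8.4, 5.6]
opening: 0.005
```

```bash
python3 - <<'E'
from h import *
im=viewer.snapshot("wrist");cv2.imwrite(f"pics/a3.png",im[:,:,::-1])
s=r.get_state();print(s["clock"],s["tool_pos"],yaw(),s["contact_force"],s["opening"])
im=viewer.snapshot("scene")[170:260,110:230]
cv2.imwrite("pics/a3s.png",cv2.resize(im[:,:,::-1],None,fx=6,fy=6,interpolation=cv2.INTER_CUBIC))
E
```

```text
14.55 [ 0.59626135 -0.11738954  0.11991884] -1.0803282615086567 [-0.46810337 -6.25589555  3.97687401] 0.0038821435951614937
```

View pics/a3.png

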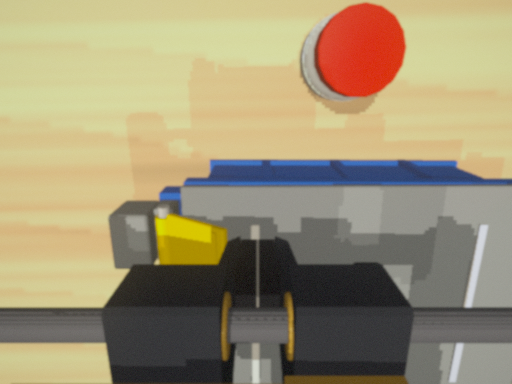

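View pics/a3s.png

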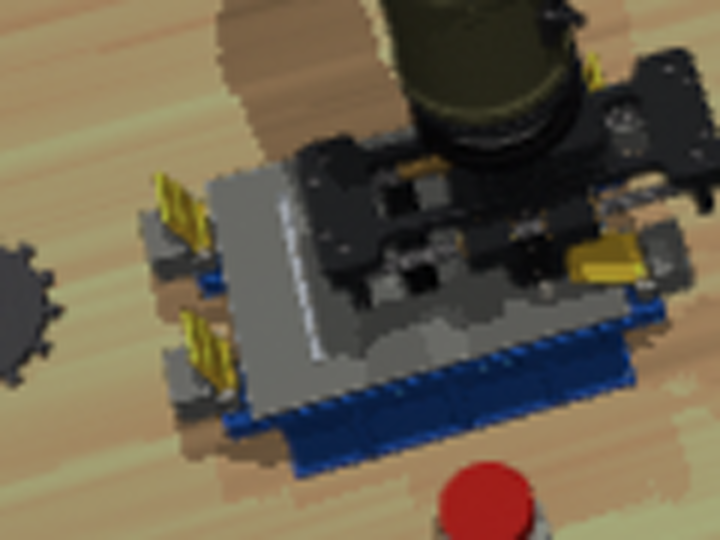

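```bash
python3 -m inch '[[1,[0,0.1,-0.5],0],[1,[0,0.1,-2],0],[1,[0,0,-4.6],0],[1,[0,-4,-4.6],0],[1,[0,-8,-4.6],0],[1,[0,-9,-3.5],0],[1,[0,-9,-1.4],0],[1,[0,-9,-1.4],0]]'
python3 -m inch '[[1,[0,1,0],0],[1,[0,2,0],0],[1,[0,3,0],0],[1,[0,4,0],0],[1,[0,5,0],0],[1,[0,6,0],0],[1,[0,7,0],0],[1,[0,7.7,0],0],[1,[0,8,0],0],[1,[0,8,0],0]]'
python3 - <<'E'
from h import *
im=viewer.snapshot("wrist");cv2.imwrite(f"pics/a4.png",im[:,:,::-1])
s=r.get_state();print(s["clock"],s["tool_pos"],yaw(),s["contact_force"],s["opening"])
E
```

```text
clock: 15.4
tool_pos: [0.5959, -0.0228, 0.1319]
eef_rot: [1.0, -0.007, -0.002, -0.0]
contact_force: [-1.1, -0.2, -0.3]
opening: 0.008
clock: 16.4
tool_pos: [0.5964, -0.1044, 0.1337]
eef_rot: [1.0, -0.009, -0.0, 0.0]
contact_force: [1.0, -0.8, -0.4]
opening: 0.004
16.45 [ 0.5964919  -0.10371884  0.13368819] -0.9472238242375866 [0.2302124  0.20101007 0.08629763] 0.008389155169253594
```

View pics/a4.png

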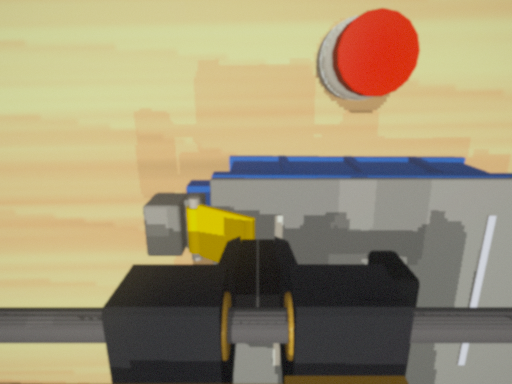

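```bash
python3 -m inch '[[1,[0,0.1,0.4],0],[1,[0,0.2,0.8],0],[1,[0,0.2,1],0]]'
python3 -m inch '[[1,[0,0.1,0.2],0],[1,[0,0.2,0.4],0]]'
python3 -m inch '[[1,[0,0,0.2],0],[1,[0,0,0.4],0]]'
```

```text
clock: 16.75
tool_pos: [0.5964, -0.1061, 0.1233]
eef_rot: [1.0, -0.008, -0.0, 0.0]
contact_force: [0.7, -0.3, 1.0]
opening: 0.008
clock: 16.95
tool_pos: [0.5964, -0.1077, 0.1195]
eef_rot: [1.0, -0.008, -0.0, -0.0]
contact_force: [-0.8, 0.2, -0.2]
opening: 0.007
clock: 17.15
tool_pos: [0.5964, -0.1087, 0.1159]
eef_rot: [1.0, -0.009, 0.0, 0.0]
contact_force: [-1.6, -1.3, 6.5]
opening: 0.006
```

```bash
python3 -m inch '[[1,[0,0,0.1],0],[1,[0,0,0.2],0]]'
python3 -m inch '[[1,[0,0,0.1],0]]'
python3 -m inch '[[1,[0,0,0.1],0]]'
```

```text
clock: 17.35
tool_pos: [0.5965, -0.109, 0.1145]
eef_rot: [1.0, -0.009, 0.0, 0.001]
contact_force: [0.1, -0.9, 2.2]
opening: 0.003
clock: 17.45
tool_pos: [0.5967, -0.1089, 0.1134]
eef_rot: [1.0, -0.009, 0.001, 0.001]
contact_force: [-1.4, -1.4, 5.2]
opening: 0.005
clock: 17.55
tool_pos: [0.5967, -0.1092, 0.1123]
eef_rot: [1.0, -0.009, 0.001, 0.001]
contact_force: [-1.3, -3.3, 4.7]
opening: 0.006
```

```bash
python3 -m inch '[[1,[0,0,0.1],0]]'
python3 -m inch '[[1,[0,0,0.1],0]]'
python3 -m inch '[[1,[0,0,0.1],0]]'
```

```text
clock: 17.65
tool_pos: [0.5967, -0.1093, 0.1111]
eef_rot: [1.0, -0.009, 0.0, 0.001]
contact_force: [-0.1, -3.5, 3.3]
opening: 0.006
clock: 17.75
tool_pos: [0.5966, -0.1086, 0.1099]
eef_rot: [1.0, -0.009, 0.0, 0.0]
contact_force: [0.2, -1.8, 2.9]
opening: 0.004
clock: 17.85
tool_pos: [0.5965, -0.1077, 0.1085]
eef_rot: [1.0, -0.008, 0.0, -0.0]
contact_force: [0.1, -0.3, 1.4]
opening: 0.003
```

```bash
python3 -m inch '[[1,[0,0,0.1],0]]'
python3 -m inch '[[1,[0,0,0],0]]'
python3 - <<'E'
from h import *
im=viewer.snapshot("wrist");cv2.imwrite(f"pics/a5.png",im[:,:,::-1])
s=r.get_state();print(s["clock"],s["tool_pos"],yaw(),s["contact_force"],s["opening"])
E
```

```text
clock: 17.95
tool_pos: [0.5963, -0.107, 0.1073]
eef_rot: [1.0, -0.008, -0.0, -0.001]
contact_force: [0.2, 0.2, -0.1]
opening: 0.003
clock: 18.05
tool_pos: [0.5962, -0.1069, 0.1072]
eef_rot: [1.0, -0.008, -0.0, -0.001]
contact_force: [0.1, -0.1, -0.3]
opening: 0.004
18.1 [ 0.59613346 -0.10698019  0.10725006] -0.9101165303671502 [ 0.32948605 -0.43061012  0.23303267] 0.006926419043140186
```

View pics/a5.png

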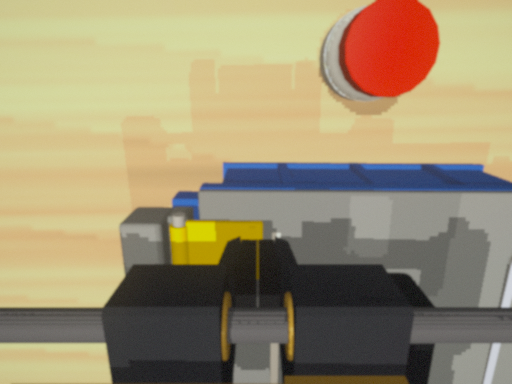

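```bash
python3 -m inch '[[1,[0,0,0.05],0]]'
python3 -m inch '[[1,[0,0,0.05],0]]'
python3 -m inch '[[1,[0,0,0.05],0]]'
```

```text
clock: 18.2
tool_pos: [0.5962, -0.1071, 0.107]
eef_rot: [1.0, -0.008, -0.0, -0.0]
contact_force: [-1.4, 0.8, 3.7]
opening: 0.008
clock: 18.3
tool_pos: [0.5962, -0.1071, 0.1069]
eef_rot: [1.0, -0.008, -0.0, -0.0]
contact_force: [-1.3, 1.4, 6.4]
opening: 0.004
clock: 18.4
tool_pos: [0.5962, -0.1071, 0.1067]
eef_rot: [1.0, -0.008, -0.0, -0.0]
contact_force: [-3.0, 1.7, 9.1]
opening: 0.005
```

```bash
python3 -m inch '[[1,[0,0,0.05],0]]'
python3 -m inch '[[1,[0,0,0.05],0]]'
python3 -m inch '[[1,[0,0,-1],0],[1,[0,0,-4],0],[1,[0,0,-7],0],[1,[0,0,-7],0]]'
python3 - <<'E'
from h import *
im=viewer.snapshot("wrist");cv2.imwrite(f"pics/a6.png",im[:,:,::-1])
s=r.get_state();print(s["clock"],s["tool_pos"],yaw(),s["contact_force"],s["opening"])
E
```

```text
clock: 18.5
tool_pos: [0.5962, -0.1071, 0.1066]
eef_rot: [1.0, -0.008, -0.0, -0.0]
contact_force: [-2.8, 1.1, 11.8]
opening: 0.006
clock: 18.6
tool_pos: [0.5963, -0.1071, 0.1065]
eef_rot: [1.0, -0.008, 0.0, -0.0]
contact_force: [-3.0, 2.6, 14.1]
opening: 0.005
clock: 19.0
tool_pos: [0.5991, -0.1084, 0.1792]
eef_rot: [1.0, -0.009, 0.004, 0.0]
contact_force: [0.9, 0.4, 0.7]
opening: 0.001
19.05 [ 0.59775273 -0.10822867  0.17714608] -0.9714112706383808 [-0.09181242 -0.0679456  -0.49219388] 0.008348235948881871
```

View pics/a6.png

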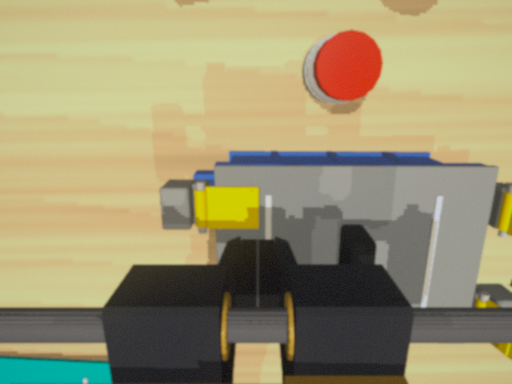

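```bash
python3 -m inch '[[1,[-1.5,4,0],0],[1,[-3,8.5,0],0],[1,[-5,13,0],0],[1,[-7,17,0],0],[1,[-8.2,20.5,0],0],[1,[-8.4,21.5,0.5],0],[1,[-8.4,21.5,2.5],0],[1,[-8.4,21.5,4],0],[1,[-8.4,21.5,4],0],[1,[-8.4,21.5,4],0]]'
python3 - <<'E'
from h import *
im=viewer.snapshot("wrist");cv2.imwrite(f"pics/c1.png",im[:,:,::-1])
s=r.get_state();p=s["tool_pos"];print(s["clock"],p,yaw(),s["contact_force"])
a=np.radians(-.95);d=p[:2]-[.553,-.1733];print("box xy",np.cos(a)*d[0]+np.sin(a)*d[1],-np.sin(a)*d[0]+np.cos(a)*d[1])
E
```

```text
clock: 20.05
tool_pos: [0.509, -0.3204, 0.1346]
eef_rot: [1.0, -0.008, -0.001, -0.001]
contact_force: [0.3, 0.1, -0.9]
opening: 0.007
20.1 [ 0.50932609 -0.32081936  0.13521643] -0.8953119890360031 [ 0.10967028 -1.3586199   0.70701418]
box xy -0.04122205354242727 -0.14822318992925448
```

View pics/c1.png

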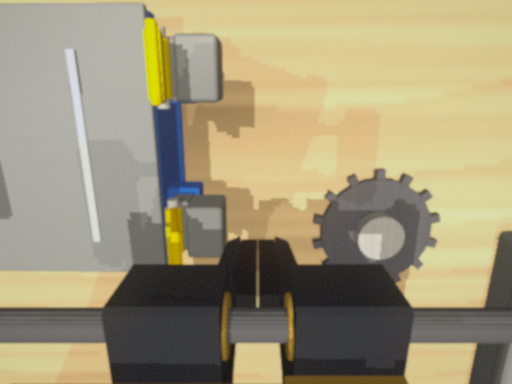

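```bash
python3 -m inch '[[1,[0,-1,0.1],0],[1,[0,-2,0.1],0],[1,[0,-3,0.1],0],[1,[0,-4,0.1],0],[1,[0,-5,0.1],0],[1,[0,-6,0.1],0],[1,[0,-7,0.1],0],[1,[0,-7.8,0.1],0],[1,[0,-7.8,0.1],0]]'
python3 -m inch '[[1,[0,-0.1,0.4],0],[1,[0,-0.2,0.8],0],[1,[0,-0.2,1],0]]'
python3 - <<'E'
from h import *
im=viewer.snapshot("wrist");cv2.imwrite(f"pics/c2.png",im[:,:,::-1])
s=r.get_state();p=s["tool_pos"];print(s["clock"],p,yaw(),s["contact_force"])
a=np.radians(-.95);d=p[:2]-[.553,-.1733];print("box xy",np.cos(a)*d[0]+np.sin(a)*d[1],-np.sin(a)*d[0]+np.cos(a)*d[1])
E
```

```text
clock: 21.0
tool_pos: [0.5104, -0.2415, 0.1342]
eef_rot: [1.0, -0.007, -0.0, -0.001]
contact_force: [-0.1, -0.6, 0.1]
opening: 0.008
clock: 21.3
tool_pos: [0.5103, -0.2412, 0.1237]
eef_rot: [1.0, -0.008, 0.0, -0.0]
contact_force: [1.2, 3.9, 2.8]
opening: 0.007
21.35 [ 0.51017266 -0.24092619  0.12353487] -0.9473376376690986 [1.3279814  2.56698795 1.0307926 ]
box xy -0.041700221773804454 -0.06832696530136168
```

View pics/c2.png

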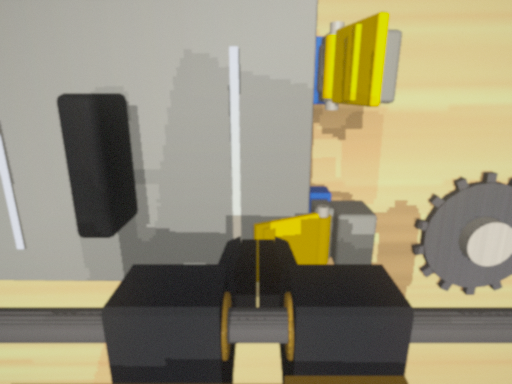

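```bash
python3 -m inch '[[1,[0,-0.1,0.2],0],[1,[0,-0.2,0.4],0]]'
python3 -m inch '[[1,[0,0,0.2],0],[1,[0,0,0.4],0]]'
python3 -m inch '[[1,[0,0,0.1],0],[1,[0,0,0.2],0]]'
```

```text
clock: 21.55
tool_pos: [0.5103, -0.2392, 0.1201]
eef_rot: [1.0, -0.008, 0.0, -0.0]
contact_force: [0.7, 3.3, 1.6]
opening: 0.006
clock: 21.75
tool_pos: [0.5102, -0.2395, 0.1162]
eef_rot: [1.0, -0.008, -0.0, 0.0]
contact_force: [0.2, 3.7, 4.6]
opening: 0.004
clock: 21.95
tool_pos: [0.5102, -0.2391, 0.1146]
eef_rot: [1.0, -0.008, 0.0, -0.0]
contact_force: [-1.2, 4.6, 8.8]
opening: 0.003
```

```bash
python3 -m inch '[[1,[0,0,0.1],0]]'
python3 -m inch '[[1,[0,0,0.1],0]]'
python3 -m inch '[[1,[0,0,0.1],0]]'
```

```text
clock: 22.05
tool_pos: [0.5103, -0.239, 0.1139]
eef_rot: [1.0, -0.008, 0.0, -0.0]
contact_force: [-0.9, 5.5, 9.9]
opening: 0.0
clock: 22.15
tool_pos: [0.5103, -0.2392, 0.1127]
eef_rot: [1.0, -0.008, 0.0, -0.0]
contact_force: [-0.2, 4.0, 4.6]
opening: 0.005
clock: 22.25
tool_pos: [0.5103, -0.2391, 0.1115]
eef_rot: [1.0, -0.008, 0.0, -0.0]
contact_force: [0.1, 3.7, 4.2]
opening: 0.009
```

```bash
python3 -m inch '[[1,[0,0,0.1],0]]'
python3 -m inch '[[1,[0,0,0.1],0]]'
python3 -m inch '[[1,[0,0,0.05],0]]'
```

```text
clock: 22.35
tool_pos: [0.5103, -0.2393, 0.1104]
eef_rot: [1.0, -0.008, 0.0, -0.0]
contact_force: [0.4, 3.1, 3.6]
opening: 0.004
clock: 22.45
tool_pos: [0.5103, -0.2398, 0.1092]
eef_rot: [1.0, -0.008, 0.0, 0.0]
contact_force: [0.4, 2.3, 1.4]
opening: 0.007
clock: 22.55
tool_pos: [0.5101, -0.2402, 0.1085]
eef_rot: [1.0, -0.009, -0.0, 0.0]
contact_force: [0.4, 1.4, 0.1]
opening: 0.002
```

```bash
python3 -m inch '[[1,[0,0,0.05],0]]'
python3 -m inch '[[1,[0,0,0.05],0]]'
python3 -m inch '[[1,[0,0,0.05],0]]'
python3 -m inch '[[1,[0,0,0.05],0]]'
```

```text
clock: 22.65
tool_pos: [0.51, -0.2403, 0.108]
eef_rot: [1.0, -0.009, -0.0, 0.0]
contact_force: [0.9, 0.5, 0.5]
opening: 0.004
clock: 22.75
tool_pos: [0.51, -0.2403, 0.1075]
eef_rot: [1.0, -0.009, -0.0, 0.0]
contact_force: [0.1, 0.7, 0.4]
opening: 0.009
clock: 22.85
tool_pos: [0.5099, -0.2402, 0.107]
eef_rot: [1.0, -0.009, -0.0, 0.0]
contact_force: [0.6, -0.1, 0.2]
opening: 0.004
clock: 22.95
tool_pos: [0.51, -0.2402, 0.1067]
eef_rot: [1.0, -0.009, -0.0, 0.0]
contact_force: [-0.6, -0.3, 4.7]
opening: 0.002
```

```bash
python3 -m inch '[[1,[0,0,0.05],0],[1,[0,0,0.1],0]]'
python3 -m inch '[[1,[0,0,0.05],0]]'
python3 -m inch '[[1,[0,0,0.03],0]]'
```

```text
clock: 23.15
tool_pos: [0.51, -0.2401, 0.1065]
eef_rot: [1.0, -0.009, 0.0, 0.0]
contact_force: [-1.8, 0.1, 10.7]
opening: 0.004
clock: 23.25
tool_pos: [0.5101, -0.2402, 0.1063]
eef_rot: [1.0, -0.009, 0.0, 0.001]
contact_force: [-3.1, -0.3, 13.6]
opening: 0.007
clock: 23.35
tool_pos: [0.51, -0.2401, 0.1063]
eef_rot: [1.0, -0.009, 0.0, 0.001]
contact_force: [-2.9, 1.0, 13.7]
opening: 0.004
```

```bash
python3 -m inch '[[1,[0,0,-1],0],[1,[0,0,-4],0],[1,[0,0,-7],0],[1,[2,3,-7],0],[1,[5,6,-7],0],[1,[8,8,-7],0],[1,[8.4,8.3,-7],0],[1,[8.4,8.3,-7],0]]'
python3 - <<'E'
from h import *
im=viewer.snapshot("wrist");cv2.imwrite(f"pics/d1.png",im[:,:,::-1])
s=r.get_state();p=s["tool_pos"];print(s["clock"],p,yaw(),s["contact_force"])
a=np.radians(-.95);d=p[:2]-[.553,-.1733];print("box xy",np.cos(a)*d[0]+np.sin(a)*d[1],-np.sin(a)*d[0]+np.cos(a)*d[1])
im=viewer.snapshot("scene")[170:260,110:230]
cv2.imwrite("pics/d1s.png",cv2.resize(im[:,:,::-1],None,fx=6,fy=6,interpolation=cv2.INTER_CUBIC))
E
```

```text
clock: 24.15
tool_pos: [0.5927, -0.324, 0.1744]
eef_rot: [1.0, -0.009, -0.0, -0.0]
contact_force: [-1.2, -0.0, -0.6]
opening: 0.001
24.2 [ 0.59189339 -0.32307689  0.17434146] -0.9394585281757539 [ 0.2259594   0.25527899 -0.39183401]
box xy 0.041371327169244555 -0.149111456042947
```

View pics/d1.png

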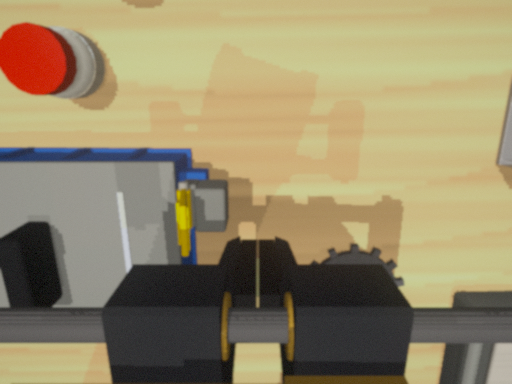

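View pics/d1s.png

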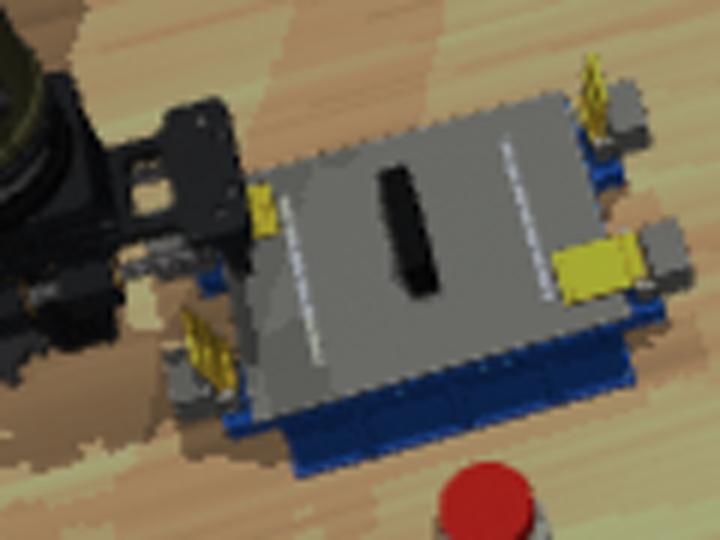

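Clips a and c lie flat (scene crop ≈ (598,268) and (262,210)); clip d is still open. Now clip d.

```bash
python3 -m inch '[[1,[0,0,2],0],[1,[0,0,4],0],[1,[0,-0.5,4],0],[1,[0,-1,4],0],[1,[0,-2,4],0],[1,[0,-3,4],0],[1,[0,-4,4],0],[1,[0,-5,4],0],[1,[0,-6,4],0],[1,[0,-7,4],0],[1,[0,-7.8,4],0],[1,[0,-8,4],0],[1,[0,-8,4],0]]'
python3 -m inch '[[1,[0,-0.1,0.4],0],[1,[0,-0.2,0.8],0],[1,[0,-0.2,1],0]]'
python3 - <<'E'
from h import *
im=viewer.snapshot("wrist");cv2.imwrite(f"pics/d2.png",im[:,:,::-1])
s=r.get_state();p=s["tool_pos"];print(s["clock"],p,yaw(),s["contact_force"])
a=np.radians(-.95);d=p[:2]-[.553,-.1733];print("box xy",np.cos(a)*d[0]+np.sin(a)*d[1],-np.sin(a)*d[0]+np.cos(a)*d[1])
E
```

```text
clock: 25.55
tool_pos: [0.5943, -0.2433, 0.1349]
eef_rot: [1.0, -0.008, -0.0, -0.0]
contact_force: [-0.1, 0.3, -0.2]
opening: 0.006
clock: 25.85
tool_pos: [0.5944, -0.2411, 0.1244]
eef_rot: [1.0, -0.008, 0.0, -0.001]
contact_force: [0.2, 3.8, 1.9]
opening: 0.004
25.9 [ 0.59435668 -0.24094399  0.12421065] -0.9329507772486051 [0.85310396 2.763143   1.13683779]
box xy 0.042472523497505785 -0.0669490043229889
```

View pics/d2.png

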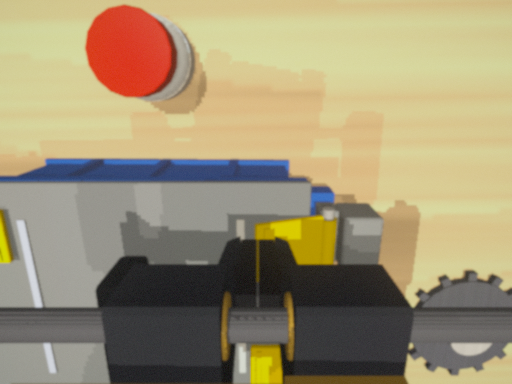

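Tip sits under the finger centre (≈258,235). Descend.

```bash
python3 -m inch '[[1,[0,-0.1,0.2],0],[1,[0,-0.1,0.4],0]]'
python3 -m inch '[[1,[0,0,0.2],0],[1,[0,0,0.4],0]]'
python3 -m inch '[[1,[0,0,0.1],0]]'
python3 -m inch '[[1,[0,0,0.1],0]]'
python3 -m inch '[[1,[0,0,0.1],0]]'
```

```text
clock: 26.1
tool_pos: [0.5943, -0.2408, 0.121]
eef_rot: [1.0, -0.008, 0.0, -0.0]
contact_force: [-0.3, 3.4, 4.7]
opening: 0.005
clock: 26.3
tool_pos: [0.5945, -0.2405, 0.1175]
eef_rot: [1.0, -0.008, 0.0, -0.0]
contact_force: [0.1, 4.3, 5.4]
opening: 0.007
clock: 26.4
tool_pos: [0.5945, -0.2402, 0.1162]
eef_rot: [1.0, -0.008, 0.0, -0.0]
contact_force: [-0.1, 3.8, 5.1]
opening: 0.005
clock: 26.5
tool_pos: [0.5945, -0.2404, 0.1151]
eef_rot: [1.0, -0.008, 0.0, -0.0]
contact_force: [-0.5, 2.8, 2.5]
opening: 0.008
clock: 26.6
tool_pos: [0.5943, -0.2411, 0.1139]
eef_rot: [1.0, -0.008, 0.0, 0.0]
contact_force: [0.5, 0.7, 1.0]
opening: 0.004
```

```bash
python3 -m inch '[[1,[0,0,0.1],0]]'
python3 -m inch '[[1,[0,0,0.05],0]]'
python3 -m inch '[[1,[0,0,0.05],0]]'
python3 -m inch '[[1,[0,0,0.05],0]]'
```

```text
clock: 26.7
tool_pos: [0.5938, -0.2419, 0.1126]
eef_rot: [1.0, -0.009, -0.0, 0.001]
contact_force: [-0.4, -0.5, 0.2]
opening: 0.005
clock: 26.8
tool_pos: [0.5934, -0.242, 0.1119]
eef_rot: [1.0, -0.009, -0.001, 0.001]
contact_force: [0.2, -0.1, 0.7]
opening: 0.005
clock: 26.9
tool_pos: [0.5936, -0.2418, 0.1115]
eef_rot: [1.0, -0.009, -0.0, 0.0]
contact_force: [-0.0, -0.1, -0.1]
opening: 0.003
clock: 27.0
tool_pos: [0.5938, -0.2416, 0.1113]
eef_rot: [1.0, -0.009, -0.0, 0.0]
contact_force: [-1.5, -1.8, 2.0]
opening: 0.008
```

```bash
python3 -m inch '[[1,[0,0,0.05],0],[1,[0,0,0.1],0]]'
python3 -m inch '[[1,[0,0,0.05],0],[1,[0,0,0.1],0]]'
python3 -m inch '[[1,[0,0,0.03],0]]'
```

```text
clock: 27.2
tool_pos: [0.5939, -0.2416, 0.111]
eef_rot: [1.0, -0.009, -0.0, 0.0]
contact_force: [-2.1, -0.4, 8.1]
opening: 0.007
clock: 27.4
tool_pos: [0.5939, -0.2416, 0.1108]
eef_rot: [1.0, -0.009, -0.0, 0.001]
contact_force: [-4.3, 0.4, 11.9]
opening: 0.006
clock: 27.5
tool_pos: [0.5939, -0.2416, 0.1107]
eef_rot: [1.0, -0.009, 0.0, 0.001]
contact_force: [-4.8, 1.0, 12.8]
opening: 0.009
```

```bash
python3 -m inch '[[1,[0,0,-1],0],[1,[0,0,-4],0],[1,[0,0,-6.6],0],[1,[-2,-4,-6.6],0],[1,[-4,-8.5,-6.6],0],[1,[-6,-13,-6.6],0],[1,[-8,-17.5,-6.6],0],[1,[-8.4,-21,-6.6],0],[1,[-8.4,-21.9,-6.6],0],[1,[-8.4,-21.9,-6.6],0],[1,[-8.4,-21.9,-6.6],0]]'
python3 - <<'E'
from h import *
im=viewer.snapshot("wrist");cv2.imwrite(f"pics/b1.png",im[:,:,::-1])
s=r.get_state();p=s["tool_pos"];print(s["clock"],p,yaw(),s["contact_force"])
a=np.radians(-.95);d=p[:2]-[.553,-.1733];print("box xy",np.cos(a)*d[0]+np.sin(a)*d[1],-np.sin(a)*d[0]+np.cos(a)*d[1])
im=viewer.snapshot("scene")[170:260,110:230]
cv2.imwrite("pics/b1s.png",cv2.resize(im[:,:,::-1],None,fx=6,fy=6,interpolation=cv2.INTER_CUBIC))
E
```

```text
clock: 28.6
tool_pos: [0.5144, -0.0221, 0.1752]
eef_rot: [1.0, -0.009, 0.0, 0.001]
contact_force: [-0.5, -0.5, -0.5]
opening: 0.006
28.65 [ 0.51432929 -0.02267552  0.17516586] -1.119911211334927 [ 0.43302187 -0.48008608 -0.69943815]
box xy -0.04116273355093143 0.14996262267519989
```

View pics/b1.png

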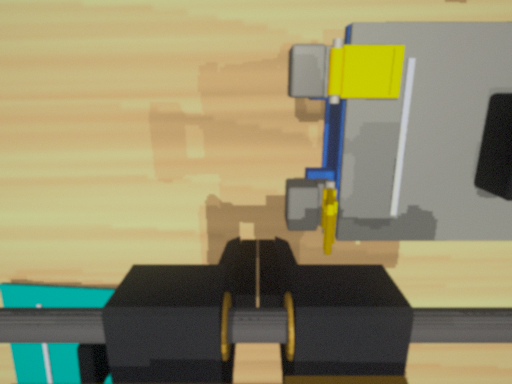

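View pics/b1s.png

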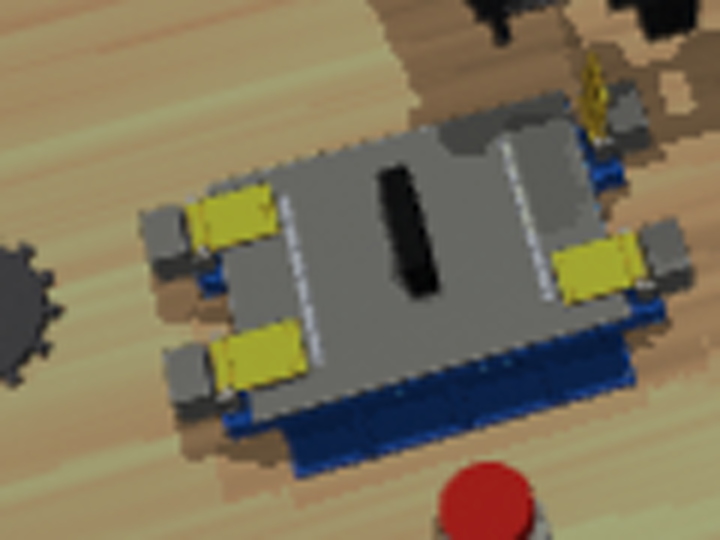

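Three clips shut; only b is open (scene crop ≈ (595,95)). Same sweep for b.

```bash
python3 -m inch '[[1,[0,0,2],0],[1,[0,0,4.1],0],[1,[0,0.5,4.1],0],[1,[0,1,4.1],0],[1,[0,2,4.1],0],[1,[0,3,4.1],0],[1,[0,4,4.1],0],[1,[0,5,4.1],0],[1,[0,6,4.1],0],[1,[0,7,4.1],0],[1,[0,7.8,4.1],0],[1,[0,8,4.1],0],[1,[0,8,4.1],0]]'
python3 -m inch '[[1,[0,0.1,0.4],0],[1,[0,0.2,0.8],0],[1,[0,0.2,1],0]]'
python3 - <<'E'
from h import *
im=viewer.snapshot("wrist");cv2.imwrite(f"pics/b2.png",im[:,:,::-1])
s=r.get_state();p=s["tool_pos"];print(s["clock"],p,yaw(),s["contact_force"])
a=np.radians(-.95);d=p[:2]-[.553,-.1733];print("box xy",np.cos(a)*d[0]+np.sin(a)*d[1],-np.sin(a)*d[0]+np.cos(a)*d[1])
E
```

```text
clock: 30.0
tool_pos: [0.5125, -0.1011, 0.1341]
eef_rot: [1.0, -0.009, -0.0, 0.0]
contact_force: [0.1, -0.1, -0.1]
opening: 0.005
clock: 30.3
tool_pos: [0.5124, -0.1026, 0.1236]
eef_rot: [1.0, -0.008, -0.0, 0.0]
contact_force: [-0.1, 0.6, 0.9]
opening: 0.002
30.35 [ 0.51222806 -0.10227271  0.12343356] -0.9401795495637817 [-0.15826811 -0.7114251   0.68377625]
box xy -0.041943959896986925 0.07034153371069363
```

View pics/b2.png

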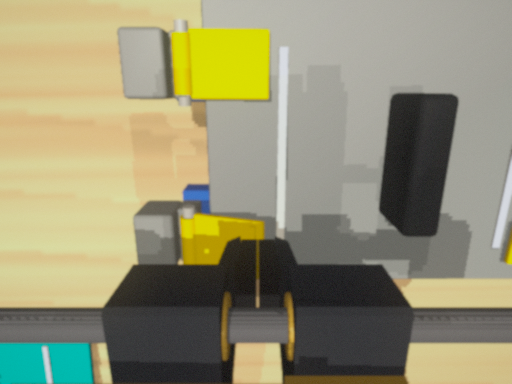

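```bash
python3 -m inch '[[1,[0,0.2,0.2],0],[1,[0,0.4,0.4],0]]'
python3 -m inch '[[1,[0,0.1,0.2],0],[1,[0,0.1,0.4],0]]'
python3 -m inch '[[1,[0,0,0.1],0]]'
python3 -m inch '[[1,[0,0,0.1],0]]'
python3 -m inch '[[1,[0,0,0.1],0]]'
```

```text
clock: 30.55
tool_pos: [0.5126, -0.1048, 0.1201]
eef_rot: [1.0, -0.007, 0.0, -0.001]
contact_force: [-0.3, 4.5, 4.2]
opening: 0.008
clock: 30.75
tool_pos: [0.5127, -0.1069, 0.1161]
eef_rot: [1.0, -0.008, 0.0, -0.0]
contact_force: [0.5, 3.3, 2.8]
opening: 0.004
clock: 30.85
tool_pos: [0.5126, -0.1073, 0.1149]
eef_rot: [1.0, -0.008, 0.0, -0.0]
contact_force: [0.6, 2.6, 2.1]
opening: 0.006
clock: 30.95
tool_pos: [0.5124, -0.108, 0.1139]
eef_rot: [1.0, -0.008, 0.0, 0.0]
contact_force: [-0.0, 0.0, 1.4]
opening: 0.006
clock: 31.05
tool_pos: [0.5121, -0.1084, 0.1129]
eef_rot: [1.0, -0.009, -0.0, 0.0]
contact_force: [0.2, -0.2, -0.2]
opening: 0.005
```

```bash
python3 -m inch '[[1,[0,0,0.05],0]]'
python3 -m inch '[[1,[0,0,0.05],0]]'
python3 -m inch '[[1,[0,0,0.05],0]]'
python3 -m inch '[[1,[0,0,0.05],0]]'
python3 -m inch '[[1,[0,0,0.05],0]]'
```

```text
clock: 31.15
tool_pos: [0.512, -0.1083, 0.1123]
eef_rot: [1.0, -0.009, -0.0, 0.0]
contact_force: [-0.6, -0.3, 0.2]
opening: 0.004
clock: 31.25
tool_pos: [0.5121, -0.108, 0.1119]
eef_rot: [1.0, -0.009, -0.0, 0.0]
contact_force: [0.5, 0.6, -0.4]
opening: 0.006
clock: 31.35
tool_pos: [0.5122, -0.1081, 0.1117]
eef_rot: [1.0, -0.009, -0.0, 0.0]
contact_force: [-0.8, 0.4, 4.8]
opening: 0.008
clock: 31.45
tool_pos: [0.5123, -0.108, 0.1115]
eef_rot: [1.0, -0.009, -0.0, 0.0]
contact_force: [-1.0, -0.3, 7.6]
opening: 0.009
clock: 31.55
tool_pos: [0.5123, -0.1081, 0.1113]
eef_rot: [1.0, -0.009, 0.0, 0.0]
contact_force: [-1.5, -0.6, 10.7]
opening: 0.003
```

```bash
python3 -m inch '[[1,[0,0,0.05],0]]'
python3 -m inch '[[1,[0,0,0],0]]'
python3 -m inch '[[1,[0,0,-1],0],[1,[0,0,-4],0],[1,[0,0,-8],0],[1,[1,0,-12],0],[1,[4,6,-14],0],[1,[7,6.5,-14],0],[1,[7,6.5,-14],0],[1,[7,6.5,-14],0]]'
python3 - <<'E'
from h import *
im=viewer.snapshot("wrist");cv2.imwrite(f"pics/f1.png",im[:,:,::-1])
s=r.get_state();p=s["tool_pos"];print(s["clock"],p,yaw(),s["contact_force"])
im=viewer.snapshot("scene")[170:260,110:230]
cv2.imwrite("pics/f1s.png",cv2.resize(im[:,:,::-1],None,fx=6,fy=6,interpolation=cv2.INTER_CUBIC))
E
```

```text
clock: 31.65
tool_pos: [0.5123, -0.108, 0.1111]
eef_rot: [1.0, -0.009, 0.0, 0.0]
contact_force: [-2.1, -0.6, 14.0]
opening: 0.004
clock: 31.75
tool_pos: [0.5123, -0.1081, 0.1112]
eef_rot: [1.0, -0.009, 0.0, 0.0]
contact_force: [-3.5, -0.1, 12.0]
opening: 0.004
clock: 32.55
tool_pos: [0.5813, -0.1739, 0.2499]
eef_rot: [1.0, -0.009, -0.0, -0.0]
contact_force: [-0.1, 0.5, -1.0]
opening: 0.007
32.6 [ 0.58045959 -0.17291721  0.24964652] -0.9298962453807944 [ 0.07431289 -0.31469808 -0.29294683]
```

View pics/f1.png

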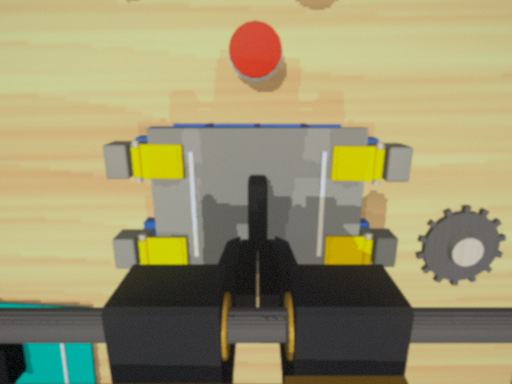

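View pics/f1s.png

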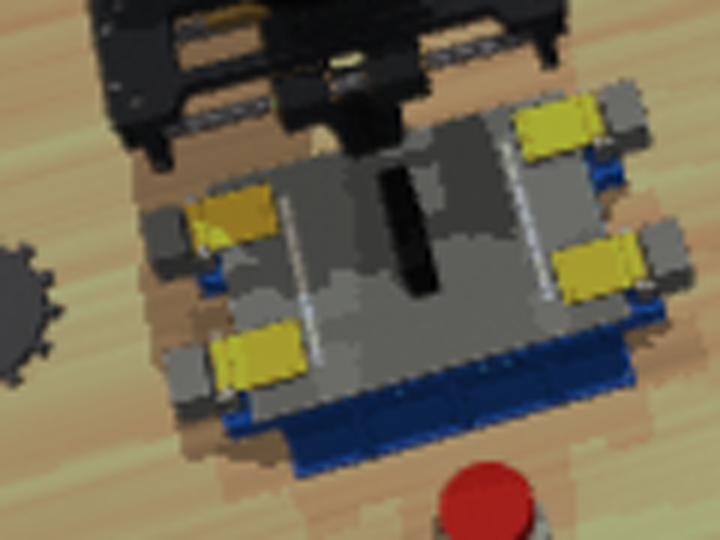

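```bash
python3 -c "
from plant import r; print(r.finish_job())"
```

```text
the job is handed in; nothing more can be done
None
```

The lid is on the box and all four clips are snapped shut, in the order a, c, d, b. I handed the job in at about 33 s of the 72 s.

- **Lid:** I lowered it gently and released it only once it rested on the gaskets; the push peaked at about 6 N.
- **Clips:** on each one the force fell to zero at the snap. I then pressed against the hard stop, peaking at about 13 to 14 N by my readings.
- **Clip a, first try:** the flap's tip caught on the outer side of the fingers instead of going under them. I backed off at about 10 N with the clip still open and did it again correctly, so the order is unaffected.
- **Last checks:** the final wrist and scene pictures show all four flaps level over the lid. The arm is clear, reading roughly zero force, and nothing nearby in those pictures looked moved.

I read the force only at the end of each call, so brief peaks in between were not seen. I did not recheck every object on the bench individually.

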